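# Open the bench water filter against its spring

### The job

Open the bench water filter for a cartridge change: unscrew its dark cap anticlockwise over several grips, letting it rise with its thread and never forcing it up, down or sideways. The spring under the cartridge throws the cap off when the thread lets go, so have hold of it then; lift it away upright, set it down gently, open side down, on the middle of the white cake disc and let go, leaving everything else where it stands.

Things in the scene. Friction and masses are not known exactly. Their poses are not given: they have to be found in the camera images.
- cap_centre (a point): Centre (half-way up) of the dark grey ribbed screw cap: a round cup, 62 mm across, 49 mm high, about 120 g, open end down, z up along its axis. It starts screwed on the filter's neck, its lower edge about 2 mm above the filter's shoulder (24.5 mm below this point). Grip it across its sides, upper 35 mm; it bears 40 N from each finger. Its three inner lugs leave about 1 mm of play sideways and 2 mm along the axis.
- neck_rim (a point): Centre of the neck's upper rim on the filter, on the thread axis, z up: 170 mm above the worktop, 35 mm above the shoulder (95 mm across). The thread is coarse, right-handed and three-start: turned anticlockwise (seen from above) the cap climbs, and lets go after more than one turn and less than one and a half. How fast it climbs is to be felt. Turning takes 0.1 to 0.4 N m; let go between grips, the thread holds.
- filter: Bench water filter, fixed to the worktop by its suction foot (132 mm across, lever 85 mm out at -x). Canister 95 mm across, shoulder at 135 mm; couplings 70 mm out at +y and -y, 52 mm up. Origin: middle of its underside, z up. Inside, the sprung cartridge pushes the cap up with about 10 N when shut, 6 N when the thread lets go, then stands up to 50 mm over the rim.
- disc: White round plastic cake disc lying flat, 264 mm across, 8 mm high; origin in the middle of its underside. The cap is to stand on its middle, open side down.
- glass: Bystander: clear drinking glass, 80 mm across, 88 mm high; origin in the middle of its underside.
- timer: Bystander: round red and white kitchen timer, 62 mm across, 45 mm high; origin in the middle of its underside.
- bottle: Bystander: white plastic bottle, 77 mm across, 196 mm high; origin in the middle of its underside.
Not all that is in view belongs to the job. What is shaped like the part that bears cap_centre but green or turquoise is not meant.

How it is judged:
On the way:
1. the cap is out of its thread, over the neck, and in the fingers' hold (z of cap_centre in the frame of neck_rim above 0.021 m and horizontal distance between cap_centre and neck_rim below 0.04 m and contact force between the fingers and cap above 1 N), for 0.1 s.
At the end, for the whole second after the job is handed in: The cap stands upright (within 0.1 rad), open side down, flat on the white disc, its axis within 6 cm of the disc's middle, at rest and let go (horizontal distance between cap_centre and disc below 0.06 m and z of cap_centre in the frame of disc below 0.037 m and angle between cap_centre's own z axis and vertical below 0.1 rad and linear speed of cap below 0.02 m/s and contact force between the fingers and cap below 0.1 N); the robot touches nothing.
It fails at once if the cap is forced against the filter (more than 40 N between them) (contact force between cap and filter above 40 N).
It fails at once if the cap comes out of its thread over the neck without being held (z of cap_centre in the frame of neck_rim above 0.021 m and horizontal distance between cap_centre and neck_rim below 0.04 m and contact force between the fingers and cap below 0.2 N).
It fails at once if the cap is dropped, thrown (faster than 0.45 m/s while not held) or tipped by more than 0.5 rad (angle between cap_centre's own z axis and vertical above 0.5 rad or (linear speed of cap above 0.45 m/s and contact force between the fingers and cap below 0.1 N)).
It fails at once if the cap is set down hard (more than 60 N on the disc) (contact force between cap and disc above 60 N).
It fails at once if the glass, timer, bottle or disc is shifted by more than 3 cm or tipped (distance of any of glass, timer, bottle, disc from where it was at the start of the episode above 0.03 m or angle between any of glass, timer, bottle, disc's own z axis and vertical above 0.35 rad).
It also fails if it takes over 72 s, if anything falls off the work surface, if the arm or the gripper's body presses on something with over 40 N, if the wrist force passes 120 N, or if a joint passes its speed limit or range.

### The arm

A 7-joint arm with a two-finger parallel gripper is mounted at the origin on a cart in front of the work surface, level with it; the furniture and walls round the work are solid. World frame = base frame: x ahead of the robot, y to its left, z up, the work surface at z = 0. Lengths are in m, angles in rad, forces in N, time in s.
With the tool pointing down it reaches from about 0.35 to 0.9 m from the base axis. Payload 19.9 kg.
Tool frame: the origin (TCP) lies on the centre line of the jaws, within the pads' length; the fingertips stand 8 mm ahead of it and the grasp point (between the pads) lies 11 mm behind it (bot.tip_extent is the distance from the TCP to the fingertips, in m); z points along the fingers, y is the direction in which the jaws open and shut (so a half turn about z gives the same grasp; the last joint's range is limited). The gripper opens to 85 mm and grips with 20 to 120 N. Pads are 22 mm wide; open, the fingers measure 114 mm over their backs; the gripper's body (76 mm by 85 mm) begins 54 mm behind the grasp point. The pads swing forward as they close: fully open they stand 13 mm farther back than shut.
Start: joints at [-1.228, 0.417, -0.01, 1.614, 0.005, 1.111, -0.053], TCP at [0.234, 0.58, 0.239] pointing down, gripper open.
Joint ranges: [-2.81, 2.81], [-0.39, 2.02], [-1.27, 1.25], [0.06, 2.57], [-1.19, 4.33], [0.19, 2], [-2.82, 2.82]. Speed limits (rad/s): [1.89, 1.89, 2.39, 2.39, 3.01, 3.01, 3.01].

### API

Orientations are given as a unit quaternion [x, y, z, w].
In Python, from bench import monitor, cams, job_done, spotter, bot gives the robot as it stands.
- The arm moves only by the tool move_arm, never from a script. Its argument "increments" is a list of rows, each a list of 3 entries, a list of its own where there are three numbers: the shift along the tool's x, y, z in m, then the turn, a rotation vector about the tool's x, y, z in degrees, then the finger opening in m, from 0 to 0.0854. In form: [[[tx, ty, tz], [rx, ry, rz], jaw], ...]. A call has 1 to 12 rows; each row shifts and turns the commanded pose from where the row before left it, along the tool's axes as they then stand; what a row does not reach is not made up. A row lasts 1/12 s, in which the tool goes at most 41.7 mm and 7.16 degrees, less where a joint would pass 70% of its speed; a pose out of reach is approached as far as the arm can. A call is refused whole if a number of a shift passes 0.0417 or a number of a turn 7.16, either way. A call with a gripper value outside its range is refused whole. The fingers move at their own pace and stop on an object; "squeeze" is the grip in N (left out, the last holds). Time passes only in rows, so rows that do not move let the fingers close. It gives the time, the measured TCP pose, the force and the opening at its end, in the units of the state.
- monitor.get_state(): the state, without advancing time (a new reading comes with each control period).
- cams.snapshot(name): name is "scene" or "top" or "wrist"; returns a dict with "pixels" (420x560x3 uint8, blue, green, red), "intrinsics" (3x3 intrinsics, pixels), "distortion" ([k1, k2, p1, p2, k3] as OpenCV has them; the pictures are not rectified), "eye" and "orientation" of the camera in the world. Camera axes: x right, y up, looking along -z (the intrinsics and any distortion apply to the point x, -y, -z); pixel columns grow to the right and rows downward; lengths in m; the calibration is good to about 2 mm. A picture is of the moment at which its call begins. There is no depth.
- job_done(): hands the job in, once; it reports no verdict.
Trained networks look in a picture, given as the dict that the camera call returned (one of the last four; its "shot" number tells which), for a name from the list of things; names that differ only in an ending like _2 or _b are one class to them, and where a whole thing is asked for, a point or a joint stands for the part that bears it (a point fixed in the world has none). Each returns a list of dicts, best first, with "p" (0 to 1); they miss things now and then, are a little off and sometimes report something else, mostly with a low value. They report only what shows in the picture. A call takes as long as a camera call. They do not tell look-alikes from the thing itself.
- spotter.silhouettes(picture, name): "pixels" (420x560 bool, what is visible of it) and "position" ([column, row] as shares, 0 to 1, of the picture: columns of its width, rows of its height, amid what is visible of it).
- spotter.place_of(picture, name): "position" ([column, row] as shares, 0 to 1, of the picture: columns of its width, rows of its height: a listed point, or the origin of a listed thing).
The state is a dict: "t": time; "qpos": joint angles; "dq": joint speeds; "joint_efforts": joint torques, N m; "tcp_pos": TCP position; "orientation": TCP orientation; "ft_force": force on the tool from outside, world axes, zero at the start; "wrist_torque": the same for the moment, N m; "width": opening from 0.0 (shut) to 1.0 (fully open).
Only numpy, scipy, OpenCV 4.12 (cv2) and the standard library are available. Lean on these libraries where they do the work, as an engineer would, in place of code of your own. Each camera call takes 0.05 s, during which the arm holds its last target.

## Working session

There is one attempt and no reset: what is moved stays moved. The work goes in short steps, Python scripts to look and compute and a tool call to move; the robot and the scene stay as the last step left them, time stands still between calls to the robot, and variables do not carry over. Pictures are saved under pics/ and viewed, and the job is handed in when it is done.

Besides the shell and the picture viewer there is one more tool, called as name([rows], argument=value, ...), one row to a line, values as JSON. move_arm: Moves the arm, as the interface text tells. Its arguments: {"type":"object","properties":{"increments":{"type":"array","items":{"type":"array"}},"squeeze":{"type":"number"}},"required":["increments"]}

```bash
ls; mkdir -p pics
cat > h.py <<'E'
import numpy as np, cv2
from scipy.spatial.transform import Rotation as R
from bench import monitor, cams, job_done, spotter, bot
def snap(n,fn=None):
    p=cams.snapshot(n)
    if fn: cv2.imwrite('pics/'+fn,p['pixels'])
    return p
def ray(p,pos):
    K=np.array(p['intrinsics']);d=np.array(p['distortion'],float)
    h,w=p['pixels'].shape[:2]
    u=cv2.undistortPoints(np.array([[[pos[0]*w,pos[1]*h]]],float),K,d)[0,0]
    v=R.from_quat(p['orientation']).apply([u[0],-u[1],-1.])
    return np.array(p['eye']),v/np.linalg.norm(v)
def proj(p,X):
    K=np.array(p['intrinsics']);d=np.array(p['distortion'],float)
    c=R.from_quat(p['orientation']).inv().apply(np.atleast_2d(X)-np.array(p['eye']))
    c=c*[1,-1,-1]
    return cv2.projectPoints(c.reshape(-1,1,3),np.zeros(3),np.zeros(3),K,d)[0][:,0]
def atz(p,pos,z):
    o,v=ray(p,pos);return o+v*(z-o[2])/v[2]
def tri(rs):
    A=0;b=0
    for o,v in rs:
        M=np.eye(3)-np.outer(v,v);A=A+M;b=b+M@o
    return np.linalg.solve(A,b)
def st():
    s=monitor.get_state()
    print({k:np.round(s[k],4).tolist() for k in s})
E
python3 - <<'E'
from h import *
st()
for n in ['scene','top','wrist']:
    p=snap(n,n+'0.png'); print(n,p['eye'],p['orientation'])
    for o in ['cap_centre','neck_rim','filter','disc','glass','timer','bottle']:
        print(o,[(np.round(r['position'],3).tolist(),round(r['p'],2)) for r in spotter.place_of(p,o)])
E
```

```text
pics
{'t': 0.0, 'qpos': [-1.2285, 0.418, -0.0103, 1.6142, 0.0047, 1.1107, -0.053], 'dq': [0.0018, 0.001, 0.0009, 0.0006, -0.0028, -0.0007, 0.0004], 'joint_efforts': [0.0004, -86.4457, 0.679, -43.4908, 0.0192, 0.0074, 0.0], 'tcp_pos': [0.2339, 0.5792, 0.2387], 'orientation': [0.1907, 0.9816, -0.0006, -0.0001], 'ft_force': [-0.2257, -0.0261, -0.1173], 'wrist_torque': [-0.0305, -0.0114, -0.0465], 'width': 1.0015}
scene [-0.15128929 -1.17191505  0.89659317] [ 0.48575533 -0.10983273 -0.17997958  0.84828408]
cap_centre [([0.328, 0.444], 0.92), ([0.48, 0.369], 0.71), ([0.395, 0.471], 0.65)]
neck_rim [([0.479, 0.361], 0.95)]
filter [([0.478, 0.477], 0.94), ([0.481, 0.364], 0.34)]
disc [([0.661, 0.657], 0.95)]
glass [([0.572, 0.458], 0.62)]
timer [([0.594, 0.495], 0.49)]
bottle [([0.605, 0.539], 0.98)]
top [0.30000111 0.04970816 1.51112151] [ 0.03561326 -0.03720277 -0.69583491  0.71635287]
cap_centre [([0.321, 0.65], 0.92), ([0.386, 0.462], 0.91), ([0.385, 0.584], 0.73), ([0.381, 0.463], 0.73), ([0.47, 0.37], 0.35)]
neck_rim [([0.385, 0.462], 0.61)]
filter [([0.402, 0.49], 0.73)]
disc [([0.655, 0.436], 0.57)]
glass [([0.414, 0.365], 0.7)]
timer [([0.476, 0.369], 0.74)]
bottle [([0.522, 0.386], 0.76)]
wrist [0.17129256 0.60485951 0.37403823] [-0.11237267 -0.07579563  0.55436774  0.82116004]
cap_centre [([0.214, 0.533], 0.96), ([0.116, 0.755], 0.67)]
neck_rim []
filter [([0.216, 0.954], 0.89)]
disc []
glass []
timer []
bottle []
```

View pics/scene0.png

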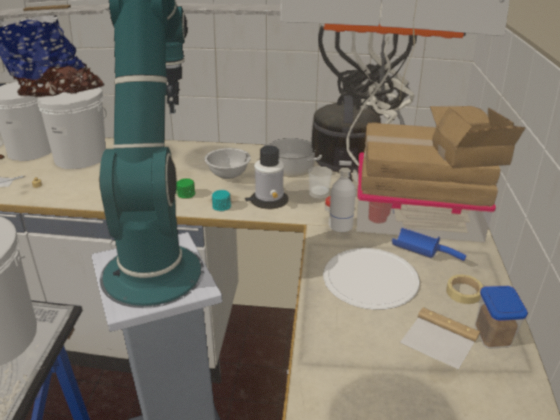

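View pics/top0.png

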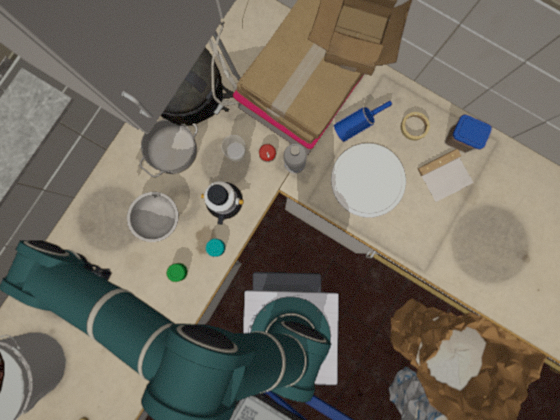

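View pics/wrist0.png

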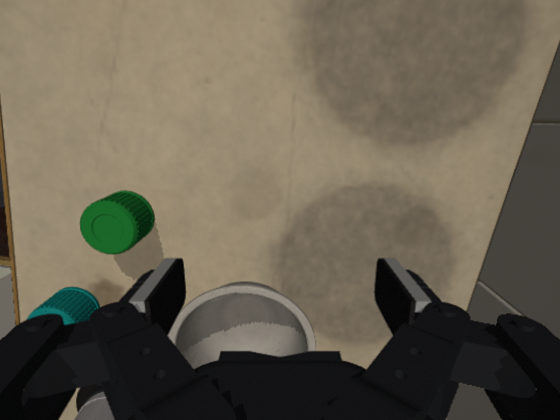

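Run:
```python
from h import *
s=snap('scene');t=snap('top');w=snap('wrist')
for o in ['cap_centre','neck_rim','filter','disc','glass','timer','bottle']:
    S=spotter.place_of(s,o);T=spotter.place_of(t,o)
    for a in S[:3]:
        for b in T[:4]:
            x=tri([ray(s,a['position']),ray(t,b['position'])]); e=np.linalg.norm(proj(s,x)[0]-np.array(a['position'])*[560,420])
            if e<8: print(o,x.round(3),e.round(1),round(a['p'],2),round(b['p'],2))
for p in (s,t,w):
  for r in spotter.silhouettes(p,'cap_centre'):
    m=r['pixels'];ys,xs=np.nonzero(m); print(r['p'],xs.min(),xs.max(),ys.min(),ys.max(),p['pixels'][m].mean(0).round())
  for r in spotter.silhouettes(p,'disc'):
    m=r['pixels'];ys,xs=np.nonzero(m); print('disc',r['p'],xs.min(),xs.max(),ys.min(),ys.max(),r['position'])
```

```text
cap_centre [0.301 0.266 0.028] 0.3 0.81 0.53
cap_centre [0.205 0.377 0.035] 0.5 0.8 0.73
cap_centre [0.458 0.248 0.166] 1.0 0.76 0.62
neck_rim [0.455 0.247 0.167] 1.7 0.75 0.97
filter [0.451 0.232 0.005] 0.4 0.93 0.75
disc [ 0.548 -0.257  0.005] 0.7 0.87 0.62
glass [0.632 0.205 0.004] 0.9 0.62 0.8
timer [ 0.639  0.098 -0.013] 1.8 0.55 0.81
bottle [ 0.594  0.006 -0.004] 0.7 0.62 0.7
0.91 212 231 190 211 [122. 130.  59.]
0.88 260 278 146 166 [62. 65. 67.]
disc 0.76 322 418 249 309 [0.6613, 0.6567]
0.81 167 187 263 280 [ 54. 120.  35.]
0.7 207 227 185 205 [54. 52. 50.]
0.67 206 225 238 256 [131. 136.  25.]
disc 0.61 331 406 143 217 [0.6559, 0.4374]
0.63 80 155 190 254 [36. 87. 26.]
```

The dark cap is at about (0.457, 0.247), with green and turquoise decoys beside it. The disc is near (0.548, -0.257). I'll move above the cap and look with the wrist camera.

move_arm([
  [[-0.0275, -0.0189, -0.004], [0, 0, 0], 0.0854],
  [[-0.0275, -0.0189, -0.004], [0, 0, 0], 0.0854],
  [[-0.0275, -0.0189, -0.004], [0, 0, 0], 0.0854],
  [[-0.0275, -0.0189, -0.004], [0, 0, 0], 0.0854],
  [[-0.0275, -0.0189, -0.004], [0, 0, 0], 0.0854],
  [[-0.0275, -0.0189, -0.004], [0, 0, 0], 0.0854],
  [[-0.0275, -0.0189, -0.004], [0, 0, 0], 0.0854],
  [[-0.0275, -0.0189, -0.004], [0, 0, 0], 0.0854],
  [[-0.0275, -0.0189, -0.004], [0, 0, 0], 0.0854],
  [[-0.0275, -0.0189, -0.004], [0, 0, 0], 0.0854],
  [[-0.0275, -0.0189, -0.004], [0, 0, 0], 0.0854],
  [[-0.0275, -0.0189, -0.004], [0, 0, 0], 0.0854],
], squeeze=30)

```text
t: 3.35
tcp_pos: [0.4557, 0.2442, 0.2877]
orientation: [0.191, 0.982, 0.0, 0.0]
ft_force: [0.7, -0.1, 0.6]
width: 0.997
```

Run:
```python
from h import *
st()
w=snap('wrist','w1.png');t=snap('top','t1.png')
for p in (w,t):
  for o in ['cap_centre','neck_rim']:
    for r in spotter.place_of(p,o): print(o,np.round(r['position'],3),round(r['p'],2),atz(p,r['position'],.1615 if o[0]=='c' else .17).round(4))
```

```text
{'t': 3.35, 'qpos': [-0.7295, 0.1773, 0.2023, 1.8277, -0.0391, 1.1399, 0.6731], 'dq': [0.5202, 0.0125, 0.2952, -0.1172, -0.0565, 0.1118, 0.8273], 'joint_efforts': [-6.6633, -63.3959, 0.2234, -42.1497, 0.2417, -0.2155, -2.78], 'tcp_pos': [0.4557, 0.2442, 0.2877], 'orientation': [0.1907, 0.9817, 0.0002, 0.0001], 'ft_force': [0.7198, -0.0582, 0.6052], 'wrist_torque': [0.0159, -0.0329, 0.0196], 'width': 0.997}
cap_centre [0.498 0.49 ] 0.81 [0.4586 0.2423 0.1615]
cap_centre [0.433 0.09 ] 0.65 [0.3294 0.2657 0.1615]
cap_centre [0.54  0.689] 0.23 [0.5402 0.2328 0.1615]
cap_centre [0.321 0.644] 0.67 [0.2216 0.3476 0.1615]
neck_rim [0.38  0.466] 0.5 [0.4546 0.2553 0.17  ]
```

View pics/w1.png

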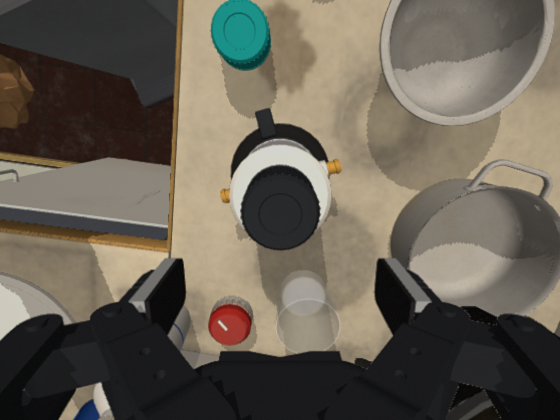

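Run:
```python
from h import *
w=snap('wrist','w2.png'); s=monitor.get_state(); print(s['tcp_pos'],s['t'],np.abs(s['dq']).max())
m=spotter.silhouettes(w,'cap_centre')
for r in m:
    mm=r['pixels'].astype(np.uint8);ys,xs=np.nonzero(mm);print(r['p'],xs.min(),xs.max(),ys.min(),ys.max())
# fit silhouette of cylinder to dark mask
M=max(m,key=lambda r:-abs(np.nonzero(r['pixels'])[0].mean()-210))['pixels']
from scipy.optimize import minimize
a=np.linspace(0,2*np.pi,60)
def f(q):
    P=np.vstack([np.c_[q[0]+.031*np.cos(a),q[1]+.031*np.sin(a),0*a+q[2]+.0245],np.c_[q[0]+.031*np.cos(a),q[1]+.031*np.sin(a),0*a+q[2]-.0245]])
    h=cv2.convexHull((proj(w,P)*16).astype(np.int32))
    im=np.zeros(M.shape,np.uint8);cv2.fillPoly(im,[h],1,shift=4);im=im>0
    return (im^M).sum()/(im|M).sum()
for z0 in ([.1615],):
    r=minimize(lambda q:f([q[0],q[1],.1615]),[.457,.245],method='Nelder-Mead',options=dict(initial_simplex=[[.457,.245],[.462,.245],[.457,.25]]));print(r.x,r.fun)
g=cv2.cvtColor(w['pixels'],cv2.COLOR_BGR2GRAY)
x=cv2.resize(g[150:260,220:340],None,fx=5,fy=5,interpolation=cv2.INTER_CUBIC);x=np.clip(x.astype(float)*3,0,255).astype(np.uint8);cv2.imwrite('pics/w2z.png',x)
for c in ([280,213],[280,215]): print(atz(w,[c[0]/560,c[1]/420],.186))
```

```text
[0.454487   0.24657735 0.28715205] 3.7 0.003914239904633531
0.85 237 318 167 252
0.65 209 268 0 71
[0.45755609 0.24388584] 0.020152505446623094
[0.45680621 0.24585665 0.186     ]
[0.45830576 0.24525469 0.186     ]
```

View pics/w2z.png

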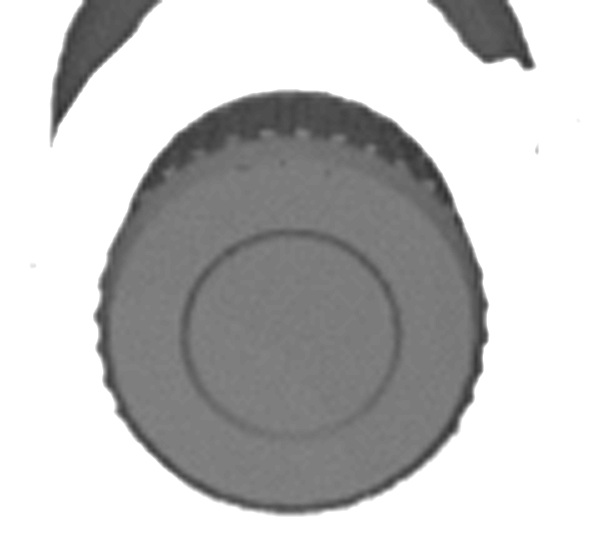

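Run:
```python
from h import *
w=snap('wrist')
P=atz(w,[277.8/560,216.4/420],.186);s=monitor.get_state();print(P,s['tcp_pos'],R.from_quat(s['orientation']).inv().apply(P-s['tcp_pos']),s['ft_force'])
```

```text
[0.45863546 0.24337672 0.186     ] [0.45457721 0.24647157 0.28716957] [-0.00494014 -0.00133875  0.10116883] [-0.29525318  0.52906237  0.31363931]
```

move_arm([
  [[-0.0042, -0.0012, 0.005], [0, 0, 0], 0.0854],
  [[0, 0, 0.015], [0, 0, 0], 0.0854],
  [[0, 0, 0.02], [0, 0, 0], 0.0854],
  [[0, 0, 0.02], [0, 0, 0], 0.0854],
  [[0, 0, 0.02], [0, 0, 0], 0.0854],
  [[0, 0, 0.02], [0, 0, 0], 0.0854],
  [[0, 0, 0.015], [0, 0, 0], 0.0854],
  [[0, 0, 0.01], [0, 0, 0], 0.0854],
  [[0, 0, 0], [0, 0, 0], 0.0854],
  [[0, 0, 0], [0, 0, 0], 0.0854],
], squeeze=30)

```text
t: 4.63
tcp_pos: [0.4586, 0.243, 0.1623]
orientation: [0.191, 0.982, -0.0, -0.0]
ft_force: [0.1, -0.1, 0.2]
width: 0.997
```

Run:
```python
from h import *
st()
w=snap('wrist','w3.png');snap('scene','s3.png')
```

```text
{'t': 4.6333, 'qpos': [-0.7075, 0.3256, 0.1915, 1.9542, -0.0795, 0.8694, 0.7127], 'dq': [-0.0015, -0.0197, 0.0033, -0.0159, 0.0008, 0.0063, -0.0017], 'joint_efforts': [-0.0061, -66.8728, 3.2189, -35.4984, -0.0475, -0.2891, 0.0583], 'tcp_pos': [0.4586, 0.243, 0.1623], 'orientation': [0.1906, 0.9817, -0.0003, -0.0001], 'ft_force': [0.091, -0.1292, 0.1688], 'wrist_torque': [0.0093, 0.0002, 0.0191], 'width': 0.9972}
```

View pics/w3.png

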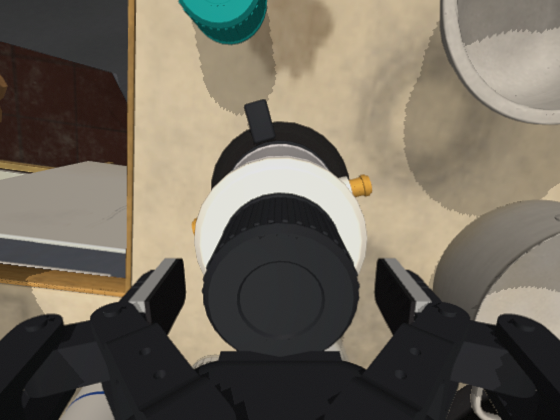

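View pics/s3.png

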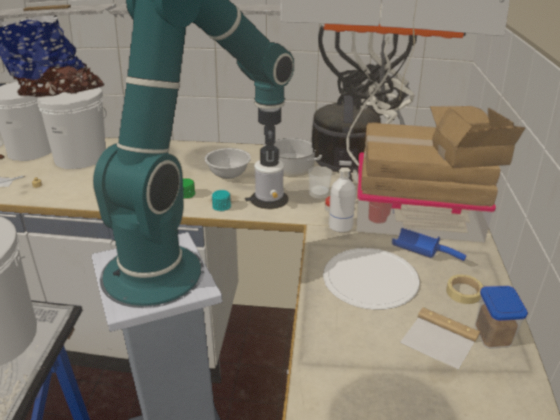

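Cap sits between the open pads, its inner circle centred at about (281, 300), midway between the pads. Closing now.

move_arm([
  [[0, 0, 0], [0, 0, 0], 0.055],
  [[0, 0, 0], [0, 0, 0], 0.055],
  [[0, 0, 0], [0, 0, 0], 0.055],
  [[0, 0, 0], [0, 0, 0], 0.055],
  [[0, 0, 0], [0, 0, 0], 0.055],
  [[0, 0, 0], [0, 0, 0], 0.055],
], squeeze=30)

```text
t: 5.23
tcp_pos: [0.4589, 0.2432, 0.163]
orientation: [0.191, 0.982, 0.0, 0.0]
ft_force: [-0.9, -0.8, 7.0]
width: 0.727
```

Run:
```python
from h import *
st()
w=snap('wrist')
print(atz(w,[281/560,300/420],.186))
```

```text
{'t': 5.2333, 'qpos': [-0.7075, 0.3244, 0.1914, 1.954, -0.0796, 0.8691, 0.7126], 'dq': [-0.0007, 0.0004, -0.0003, -0.0005, 0.0016, -0.001, -0.0], 'joint_efforts': [0.1682, -66.2203, 3.4136, -35.3116, 0.1267, -0.2958, 0.0101], 'tcp_pos': [0.4589, 0.2432, 0.163], 'orientation': [0.1907, 0.9816, 0.0004, 0.0004], 'ft_force': [-0.9142, -0.7956, 7.0033], 'wrist_torque': [0.0019, 0.2253, 0.0097], 'width': 0.7267}
[0.46040286 0.24319663 0.186     ]
```

move_arm([
  [[0, 0, -0.0003], [0, 0, -5], 0.055],
  [[0, 0, -0.0003], [0, 0, -5], 0.055],
  [[0, 0, -0.0003], [0, 0, -5], 0.055],
  [[0, 0, -0.0003], [0, 0, -5], 0.055],
  [[0, 0, 0], [0, 0, 0], 0.055],
])

```text
t: 5.7
tcp_pos: [0.459, 0.2432, 0.1642]
orientation: [0.015, 1.0, 0.0, 0.001]
ft_force: [0.6, 1.1, 5.7]
width: 0.72
```

```bash
python3 -c "
from h import *
st()"
```

```text
{'t': 5.7, 'qpos': [-0.6514, 0.3205, 0.1246, 1.9511, -0.0512, 0.8714, 1.0415], 'dq': [-0.0145, 0.0025, 0.0184, 0.0016, -0.0119, -0.0027, -0.146], 'joint_efforts': [0.979, -67.0369, 2.149, -35.0954, 0.2949, 0.0928, 2.4978], 'tcp_pos': [0.459, 0.2432, 0.1642], 'orientation': [0.0146, 0.9999, 0.0004, 0.0006], 'ft_force': [0.6262, 1.0994, 5.6988], 'wrist_torque': [0.1509, -0.0051, 0.0811], 'width': 0.7201}
```

move_arm([
  [[0, 0, -0.0003], [0, 0, -5], 0.055],
  [[0, 0, -0.0003], [0, 0, -5], 0.055],
  [[0, 0, -0.0003], [0, 0, -5], 0.055],
  [[0, 0, -0.0003], [0, 0, -5], 0.055],
  [[0, 0, -0.0003], [0, 0, -5], 0.055],
  [[0, 0, -0.0003], [0, 0, -5], 0.055],
  [[0, 0, -0.0003], [0, 0, -5], 0.055],
  [[0, 0, -0.0003], [0, 0, -5], 0.055],
  [[0, 0, 0], [0, 0, 0], 0.055],
  [[0, 0, 0], [0, 0, 0], 0.055],
])

```text
t: 6.53
tcp_pos: [0.4589, 0.2433, 0.1665]
orientation: [-0.325, 0.946, 0.0, 0.001]
ft_force: [1.2, 1.4, 6.1]
width: 0.72
```

```bash
python3 -c "
from h import *
st()
snap('wrist','w4.png')"
```

```text
{'t': 6.5333, 'qpos': [-0.5443, 0.3166, -0.0027, 1.9456, 0.0009, 0.878, 1.6854], 'dq': [-0.0049, -0.0006, 0.0072, 0.002, -0.0009, -0.0004, -0.0195], 'joint_efforts': [0.8608, -67.1773, 0.874, -35.0438, 0.2493, 0.0657, 0.6157], 'tcp_pos': [0.4589, 0.2433, 0.1665], 'orientation': [-0.325, 0.9457, 0.0002, 0.0006], 'ft_force': [1.1978, 1.3809, 6.1336], 'wrist_torque': [0.2696, 0.0692, 0.0567], 'width': 0.7202}
```

View pics/w4.png

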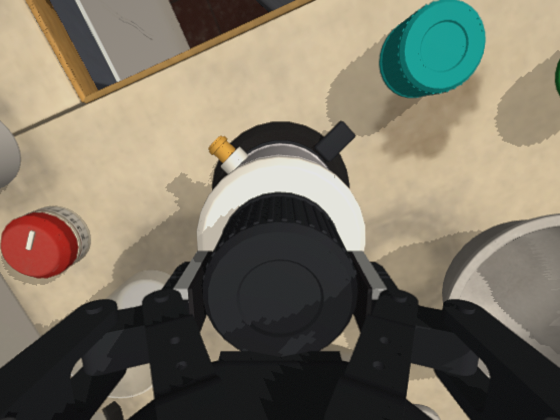

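move_arm([
  [[0, 0, -0.0004], [0, 0, -6.5], 0.055],
  [[0, 0, -0.0004], [0, 0, -6.5], 0.055],
  [[0, 0, -0.0004], [0, 0, -6.5], 0.055],
  [[0, 0, -0.0004], [0, 0, -6.5], 0.055],
  [[0, 0, -0.0004], [0, 0, -6.5], 0.055],
  [[0, 0, -0.0004], [0, 0, -6.5], 0.055],
  [[0, 0, -0.0004], [0, 0, -6.5], 0.055],
  [[0, 0, -0.0004], [0, 0, -6.5], 0.055],
  [[0, 0, 0], [0, 0, 0], 0.055],
  [[0, 0, 0], [0, 0, 0], 0.055],
])

```text
t: 7.42
tcp_pos: [0.4586, 0.2434, 0.1695]
orientation: [-0.706, 0.709, 0.0, 0.0]
ft_force: [-2.3, 4.0, 6.5]
width: 0.722
```

```bash
python3 -c "
from h import *
st()
"
```

```text
{'t': 7.4167, 'qpos': [-0.4063, 0.3179, -0.1667, 1.9386, 0.0663, 0.8895, 2.5307], 'dq': [-0.0097, 0.0006, 0.0102, 0.0007, -0.0031, -0.0006, -0.0324], 'joint_efforts': [2.6792, -67.4621, 0.1282, -35.5057, 0.9497, 0.0165, 1.1066], 'tcp_pos': [0.4586, 0.2434, 0.1695], 'orientation': [-0.7056, 0.7086, 0.0001, 0.0005], 'ft_force': [-2.2575, 3.9943, 6.5123], 'wrist_torque': [0.7018, 0.5308, 0.1196], 'width': 0.7215}
```

move_arm([
  [[0, 0, 0], [0, 0, 0], 0.0854],
  [[0, 0, 0], [0, 0, 0], 0.0854],
  [[0, 0, 0], [0, 0, 0], 0.0854],
  [[0, 0, 0], [0, 0, 0], 0.0854],
  [[0, 0, 0], [0, 0, 0], 0.0854],
])

```text
t: 7.83
tcp_pos: [0.4585, 0.2429, 0.169]
orientation: [-0.707, 0.707, -0.0, -0.0]
ft_force: [0.1, 0.3, 0.9]
width: 1.0
```

Run:
```python
from h import *
st()
w=snap('wrist','w5.png')
g=cv2.cvtColor(w['pixels'],cv2.COLOR_BGR2GRAY)[200:380,190:370]
x=cv2.resize(g,None,fx=4,fy=4,interpolation=cv2.INTER_CUBIC);cv2.imwrite('pics/w5z.png',np.clip(x*3.,0,255).astype(np.uint8))
```

```text
{'t': 7.8333, 'qpos': [-0.4062, 0.3185, -0.1663, 1.9392, 0.067, 0.8894, 2.5343], 'dq': [-0.0, 0.0016, -0.0024, -0.0005, 0.003, 0.0007, 0.0053], 'joint_efforts': [-0.0251, -70.4356, -1.6274, -37.6158, 0.0177, 0.0042, -0.0549], 'tcp_pos': [0.4585, 0.2429, 0.169], 'orientation': [-0.7068, 0.7074, -0.0001, -0.0002], 'ft_force': [0.1046, 0.2918, 0.8931], 'wrist_torque': [-0.0423, 0.0196, -0.0154], 'width': 1.0}
```

View pics/w5z.png

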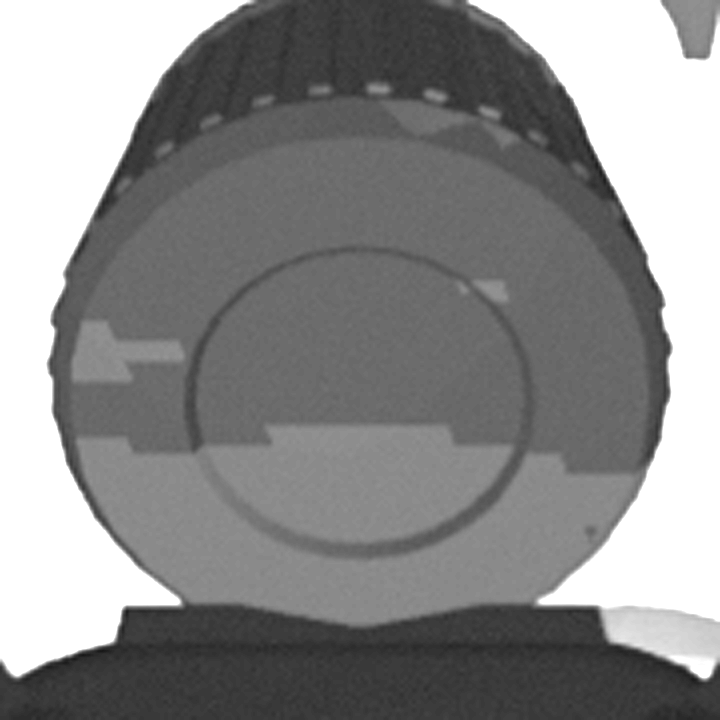

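Cap centre in the tool frame is unchanged at (280, 300), so the axes agree. Turning back for the next grip.

move_arm([
  [[0, 0, 0], [0, 0, 7.1], 0.0854],
  [[0, 0, 0], [0, 0, 7.1], 0.0854],
  [[0, 0, 0], [0, 0, 7.1], 0.0854],
  [[0, 0, 0], [0, 0, 7.1], 0.0854],
  [[0, 0, 0], [0, 0, 7.1], 0.0854],
  [[0, 0, 0], [0, 0, 7.1], 0.0854],
  [[0, 0, 0], [0, 0, 7.1], 0.0854],
  [[0, 0, 0], [0, 0, 7.1], 0.0854],
  [[0, 0, 0], [0, 0, 7.1], 0.0854],
  [[0, 0, 0], [0, 0, 7.1], 0.0854],
  [[0, 0, 0], [0, 0, 7.1], 0.0854],
  [[0, 0, 0], [0, 0, 7.1], 0.0854],
])

```text
t: 8.88
tcp_pos: [0.4585, 0.2429, 0.1691]
orientation: [-0.039, 0.999, -0.0, -0.0]
ft_force: [0.5, 0.4, 0.4]
width: 1.0
```

move_arm([
  [[0, 0, 0], [0, 0, 7.1], 0.0854],
  [[0, 0, 0], [0, 0, 7.1], 0.0854],
  [[0, 0, 0], [0, 0, 7.1], 0.0854],
  [[0, 0, 0], [0, 0, 7.1], 0.0854],
  [[0, 0, 0], [0, 0, 7.1], 0.0854],
  [[0, 0, 0], [0, 0, 7.1], 0.0854],
  [[0, 0, 0], [0, 0, 7.1], 0.0854],
  [[0, 0, 0], [0, 0, 7.1], 0.0854],
  [[0, 0, 0], [0, 0, 7.1], 0.0854],
  [[0, 0, 0], [0, 0, 7.1], 0.0854],
  [[0, 0, 0], [0, 0, 7.1], 0.0854],
  [[0, 0, 0], [0, 0, 7.1], 0.0854],
])

```text
t: 9.88
tcp_pos: [0.4585, 0.243, 0.1691]
orientation: [0.648, 0.762, -0.0, 0.0]
ft_force: [0.4, -0.1, 0.1]
width: 1.001
```

move_arm([
  [[0, 0, 0], [0, 0, 7.1], 0.0854],
  [[0, 0, 0], [0, 0, 7.1], 0.0854],
  [[0, 0, 0], [0, 0, 7.1], 0.0854],
  [[0, 0, 0], [0, 0, 7.1], 0.0854],
  [[0, 0, 0], [0, 0, 7.1], 0.0854],
  [[0, 0, 0], [0, 0, 7.1], 0.0854],
  [[0, 0, 0], [0, 0, 7.1], 0.0854],
  [[0, 0, 0], [0, 0, 7.1], 0.0854],
  [[0, 0, 0], [0, 0, 7.1], 0.0854],
  [[0, 0, 0], [0, 0, 7.1], 0.0854],
  [[0, 0, 0], [0, 0, 7.1], 0.0854],
  [[0, 0, 0], [0, 0, 7.1], 0.0854],
])

```text
t: 10.88
tcp_pos: [0.4585, 0.243, 0.1691]
orientation: [0.993, 0.122, 0.0, 0.0]
ft_force: [0.6, -0.4, 0.2]
width: 0.998
```

Run:
```python
from h import *
st()
w=snap('wrist','w6.png')
```

```text
{'t': 10.8833, 'qpos': [-1.1136, 0.3791, 0.692, 1.9617, -0.3048, 0.9053, -1.5914], 'dq': [-0.2557, 0.0771, 0.3338, 0.0082, -0.1802, 0.0294, -1.3108], 'joint_efforts': [3.3089, -64.3858, 8.9805, -36.559, 0.6311, -0.114, 4.3431], 'tcp_pos': [0.4585, 0.243, 0.1691], 'orientation': [0.9925, 0.1222, 0.0, 0.0], 'ft_force': [0.5978, -0.4216, 0.1954], 'wrist_torque': [-0.0348, 0.0057, -0.0257], 'width': 0.9981}
```

View pics/w6.png

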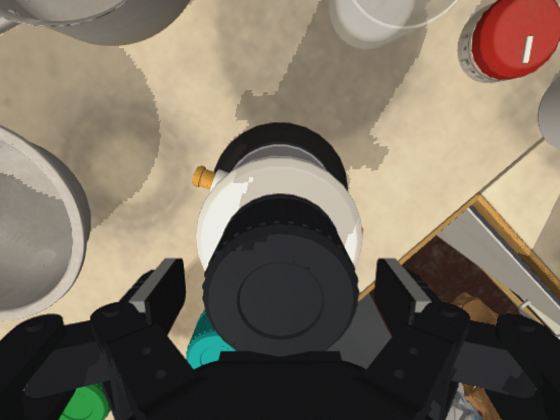

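Centre again at about (280, 300). A bit further, then close.

move_arm([
  [[0, 0, 0], [0, 0, 7], 0.0854],
  [[0, 0, 0], [0, 0, 7], 0.0854],
  [[0, 0, 0], [0, 0, 7], 0.0854],
  [[0, 0, 0], [0, 0, 7], 0.0854],
  [[0, 0, 0], [0, 0, 7], 0.0854],
  [[0, 0, 0], [0, 0, 7], 0.0854],
  [[0, 0, 0], [0, 0, 0], 0.0854],
  [[0, 0, 0], [0, 0, 0], 0.055],
  [[0, 0, 0], [0, 0, 0], 0.055],
  [[0, 0, 0], [0, 0, 0], 0.055],
  [[0, 0, 0], [0, 0, 0], 0.055],
  [[0, 0, 0], [0, 0, 0], 0.055],
], squeeze=30)

```text
t: 11.93
tcp_pos: [0.4585, 0.243, 0.1692]
orientation: [0.971, -0.238, -0.0, -0.0]
ft_force: [-1.5, 0.2, 4.6]
width: 0.721
```

Run:
```python
from h import *
st()
```

```text
{'t': 11.9333, 'qpos': [-1.2392, 0.4289, 0.8628, 1.9649, -0.4059, 0.9287, -2.2225], 'dq': [-0.0028, 0.0003, 0.0022, -0.0004, -0.0013, -0.0009, -0.0078], 'joint_efforts': [0.655, -59.6646, 14.7222, -35.3353, -0.0263, -0.7673, -0.0012], 'tcp_pos': [0.4585, 0.243, 0.1692], 'orientation': [0.9713, -0.2377, -0.0001, -0.0001], 'ft_force': [-1.532, 0.1594, 4.5522], 'wrist_torque': [-0.1723, 0.5577, 0.0755], 'width': 0.7215}
```

move_arm([
  [[0, 0, -0.0004], [0, 0, -6.5], 0.055],
  [[0, 0, -0.0004], [0, 0, -6.5], 0.055],
  [[0, 0, -0.0004], [0, 0, -6.5], 0.055],
  [[0, 0, -0.0004], [0, 0, -6.5], 0.055],
  [[0, 0, -0.0004], [0, 0, -6.5], 0.055],
  [[0, 0, -0.0004], [0, 0, -6.5], 0.055],
  [[0, 0, -0.0004], [0, 0, -6.5], 0.055],
  [[0, 0, -0.0004], [0, 0, -6.5], 0.055],
  [[0, 0, -0.0004], [0, 0, -6.5], 0.055],
  [[0, 0, -0.0004], [0, 0, -6.5], 0.055],
  [[0, 0, 0], [0, 0, 0], 0.055],
  [[0, 0, 0], [0, 0, 0], 0.055],
])

```text
t: 12.93
tcp_pos: [0.4587, 0.2429, 0.1732]
orientation: [0.948, 0.319, 0.0, -0.0]
ft_force: [-0.3, 1.7, 2.4]
width: 0.726
```

Run:
```python
from h import *
st()
```

```text
{'t': 12.9333, 'qpos': [-1.0435, 0.3533, 0.6013, 1.9563, -0.2518, 0.9053, -1.235], 'dq': [-0.0122, 0.0046, 0.0123, -0.0007, -0.0042, 0.0018, -0.033], 'joint_efforts': [1.3996, -63.3624, 9.2456, -36.1082, 0.2515, -0.0037, 1.2903], 'tcp_pos': [0.4587, 0.2429, 0.1732], 'orientation': [0.9477, 0.3193, 0.0002, -0.0002], 'ft_force': [-0.2531, 1.7326, 2.4081], 'wrist_torque': [0.1147, 0.0124, 0.1692], 'width': 0.7258}
```

move_arm([
  [[0, 0, -0.0003], [0, 0, -6.5], 0.055],
  [[0, 0, -0.0003], [0, 0, -6.5], 0.055],
  [[0, 0, -0.0003], [0, 0, -6.5], 0.055],
  [[0, 0, -0.0003], [0, 0, -6.5], 0.055],
  [[0, 0, -0.0004], [0, 0, -6.5], 0.055],
  [[0, 0, -0.0004], [0, 0, -6.5], 0.055],
  [[0, 0, -0.0004], [0, 0, -6.5], 0.055],
  [[0, 0, -0.0004], [0, 0, -6.5], 0.055],
  [[0, 0, -0.0004], [0, 0, -6.5], 0.055],
  [[0, 0, -0.0004], [0, 0, -6.5], 0.055],
  [[0, 0, 0], [0, 0, 0], 0.055],
  [[0, 0, 0], [0, 0, 0], 0.055],
])

```text
t: 13.93
tcp_pos: [0.4588, 0.2429, 0.1768]
orientation: [0.629, 0.777, 0.0, 0.0]
ft_force: [0.9, -0.8, 3.9]
width: 0.719
```

Run:
```python
from h import *
st()
```

```text
{'t': 13.9333, 'qpos': [-0.8587, 0.317, 0.3723, 1.9475, -0.145, 0.9023, -0.2028], 'dq': [-0.01, 0.001, 0.0076, 0.0006, -0.0013, -0.0011, -0.0215], 'joint_efforts': [0.6457, -64.6035, 4.9856, -35.8797, 0.0413, 0.1827, 1.3218], 'tcp_pos': [0.4588, 0.2429, 0.1768], 'orientation': [0.629, 0.7774, 0.0002, 0.0001], 'ft_force': [0.8971, -0.7708, 3.9442], 'wrist_torque': [0.0261, -0.2035, 0.0921], 'width': 0.7188}
```

move_arm([
  [[0, 0, -0.0004], [0, 0, -6.5], 0.055],
  [[0, 0, -0.0004], [0, 0, -6.5], 0.055],
  [[0, 0, -0.0004], [0, 0, -6.5], 0.055],
  [[0, 0, -0.0003], [0, 0, -6.5], 0.055],
  [[0, 0, -0.0004], [0, 0, -6.5], 0.055],
  [[0, 0, -0.0004], [0, 0, -6.5], 0.055],
  [[0, 0, -0.0004], [0, 0, -6.5], 0.055],
  [[0, 0, -0.0003], [0, 0, -6.5], 0.055],
  [[0, 0, -0.0004], [0, 0, -6.5], 0.055],
  [[0, 0, -0.0004], [0, 0, -6.5], 0.055],
  [[0, 0, 0], [0, 0, 0], 0.055],
  [[0, 0, 0], [0, 0, 0], 0.055],
])

```text
t: 14.93
tcp_pos: [0.4586, 0.2429, 0.1805]
orientation: [0.113, 0.994, 0.0, 0.0]
ft_force: [0.3, 0.7, 5.1]
width: 0.722
```

Run:
```python
from h import *
st()
```

```text
{'t': 14.9333, 'qpos': [-0.6868, 0.2994, 0.166, 1.9388, -0.0619, 0.9081, 0.8536], 'dq': [-0.0067, -0.0009, 0.0078, 0.0022, 0.0001, -0.0003, -0.0143], 'joint_efforts': [0.5484, -66.0362, 2.2354, -36.2853, 0.0752, 0.1582, 1.3278], 'tcp_pos': [0.4586, 0.2429, 0.1805], 'orientation': [0.1134, 0.9935, 0.0, 0.0], 'ft_force': [0.3236, 0.7436, 5.0716], 'wrist_torque': [0.0764, -0.0924, 0.0971], 'width': 0.7218}
```

move_arm([
  [[0, 0, -0.0004], [0, 0, -6.5], 0.055],
  [[0, 0, -0.0004], [0, 0, -6.5], 0.055],
  [[0, 0, -0.0004], [0, 0, -6.5], 0.055],
  [[0, 0, -0.0004], [0, 0, -6.5], 0.055],
  [[0, 0, -0.0004], [0, 0, -6.5], 0.055],
  [[0, 0, -0.0004], [0, 0, -6.5], 0.055],
  [[0, 0, 0], [0, 0, 0], 0.055],
  [[0, 0, 0], [0, 0, 0], 0.055],
])

```text
t: 15.6
tcp_pos: [0.4585, 0.243, 0.1828]
orientation: [-0.225, 0.974, 0.0, -0.0]
ft_force: [0.4, 0.8, 3.9]
width: 0.719
```

Run:
```python
from h import *
st()
s=snap('scene','s7.png'); cv2.imwrite('pics/s7z.png',cv2.resize(s['pixels'][100:230,200:360],None,fx=4,fy=4,interpolation=cv2.INTER_CUBIC))
```

```text
{'t': 15.6, 'qpos': [-0.5879, 0.2945, 0.0488, 1.9335, -0.018, 0.9142, 1.4935], 'dq': [-0.005, -0.0005, 0.0062, 0.0007, 0.0011, 0.0013, -0.0112], 'joint_efforts': [0.8339, -67.1775, 1.0895, -36.8983, 0.212, 0.1518, 1.2983], 'tcp_pos': [0.4585, 0.243, 0.1828], 'orientation': [-0.2245, 0.9745, 0.0, -0.0001], 'ft_force': [0.3738, 0.7774, 3.9247], 'wrist_torque': [0.1896, -0.0144, 0.0731], 'width': 0.719}
```

View pics/s7z.png

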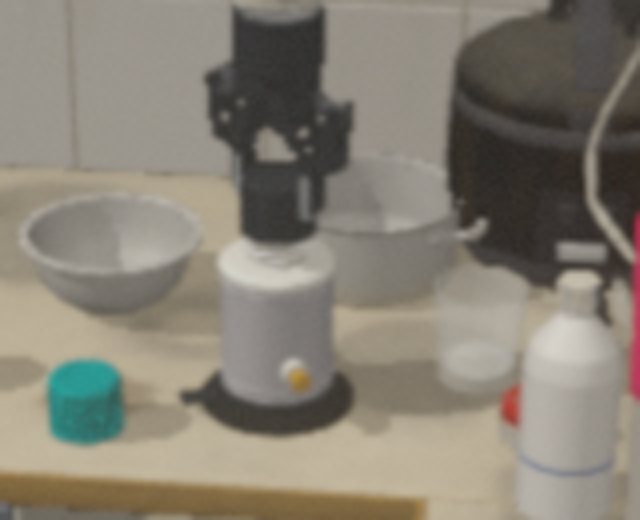

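The scene picture shows the cap raised by about 20 mm with the neck visible. Now regripping at about 346° turned.

move_arm([
  [[0, 0, 0], [0, 0, 0], 0.0854],
  [[0, 0, 0], [0, 0, 0], 0.0854],
  [[0, 0, 0], [0, 0, 0], 0.0854],
  [[0, 0, 0], [0, 0, 0], 0.0854],
  [[0, 0, 0], [0, 0, 0], 0.0854],
])

```text
t: 16.07
tcp_pos: [0.4584, 0.2429, 0.1828]
orientation: [-0.228, 0.974, -0.0, -0.0]
ft_force: [0.5, 0.5, 0.3]
width: 1.002
```

Run:
```python
from h import *
st()
snap('wrist','w8.png')
```

```text
{'t': 16.0667, 'qpos': [-0.5872, 0.2945, 0.0479, 1.9336, -0.0174, 0.9142, 1.5002], 'dq': [0.0015, -0.0007, -0.0012, -0.0019, -0.0004, -0.0017, 0.0044], 'joint_efforts': [-0.0765, -68.9633, 1.2871, -38.4241, 0.0139, 0.0046, -0.0488], 'tcp_pos': [0.4584, 0.2429, 0.1828], 'orientation': [-0.228, 0.9737, -0.0001, -0.0001], 'ft_force': [0.4787, 0.4615, 0.26], 'wrist_torque': [-0.0249, -0.0311, -0.0491], 'width': 1.0021}
```

View pics/w8.png

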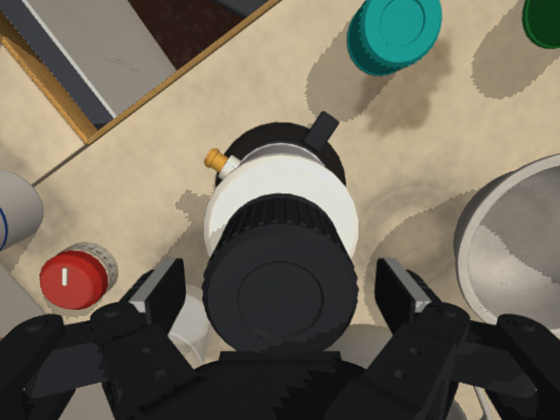

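The cap still sits at (280, 300) in the tool view, held by its thread. Turning back.

move_arm([
  [[0, 0, 0], [0, 0, 7.1], 0.0854],
  [[0, 0, 0], [0, 0, 7.1], 0.0854],
  [[0, 0, 0], [0, 0, 7.1], 0.0854],
  [[0, 0, 0], [0, 0, 7.1], 0.0854],
  [[0, 0, 0], [0, 0, 7.1], 0.0854],
  [[0, 0, 0], [0, 0, 7.1], 0.0854],
  [[0, 0, 0], [0, 0, 7.1], 0.0854],
  [[0, 0, 0], [0, 0, 7.1], 0.0854],
  [[0, 0, 0], [0, 0, 7.1], 0.0854],
  [[0, 0, 0], [0, 0, 7.1], 0.0854],
  [[0, 0, 0], [0, 0, 7.1], 0.0854],
])

```text
t: 17.03
tcp_pos: [0.4585, 0.243, 0.1829]
orientation: [0.439, 0.899, -0.0, -0.0]
ft_force: [-0.2, -0.4, -0.3]
width: 0.998
```

move_arm([
  [[0, 0, 0], [0, 0, 7.1], 0.0854],
  [[0, 0, 0], [0, 0, 7.1], 0.0854],
  [[0, 0, 0], [0, 0, 7.1], 0.0854],
  [[0, 0, 0], [0, 0, 7.1], 0.0854],
  [[0, 0, 0], [0, 0, 7.1], 0.0854],
  [[0, 0, 0], [0, 0, 7.1], 0.0854],
  [[0, 0, 0], [0, 0, 7.1], 0.0854],
  [[0, 0, 0], [0, 0, 7.1], 0.0854],
  [[0, 0, 0], [0, 0, 7.1], 0.0854],
  [[0, 0, 0], [0, 0, 7.1], 0.0854],
  [[0, 0, 0], [0, 0, 7.1], 0.0854],
])

```text
t: 17.95
tcp_pos: [0.4585, 0.243, 0.1829]
orientation: [0.907, 0.421, 0.0, 0.0]
ft_force: [-0.7, 0.5, 0.8]
width: 1.002
```

move_arm([
  [[0, 0, 0], [0, 0, 7.1], 0.0854],
  [[0, 0, 0], [0, 0, 7.1], 0.0854],
  [[0, 0, 0], [0, 0, 7.1], 0.0854],
  [[0, 0, 0], [0, 0, 7.1], 0.0854],
  [[0, 0, 0], [0, 0, 7.1], 0.0854],
  [[0, 0, 0], [0, 0, 7.1], 0.0854],
  [[0, 0, 0], [0, 0, 7.1], 0.0854],
  [[0, 0, 0], [0, 0, 7.1], 0.0854],
  [[0, 0, 0], [0, 0, 7.1], 0.0854],
  [[0, 0, 0], [0, 0, 7.1], 0.0854],
  [[0, 0, 0], [0, 0, 7.1], 0.0854],
  [[0, 0, 0], [0, 0, 0], 0.0854],
])

```text
t: 18.95
tcp_pos: [0.4584, 0.2431, 0.1828]
orientation: [0.97, -0.244, 0.0, 0.0]
ft_force: [0.2, 0.5, 0.4]
width: 1.001
```

move_arm([
  [[0, 0, 0], [0, 0, 0], 0.055],
  [[0, 0, 0], [0, 0, 0], 0.055],
  [[0, 0, 0], [0, 0, 0], 0.055],
  [[0, 0, 0], [0, 0, 0], 0.055],
  [[0, 0, 0], [0, 0, 0], 0.055],
  [[0, 0, 0], [0, 0, 0], 0.055],
], squeeze=32)

```text
t: 19.45
tcp_pos: [0.4586, 0.243, 0.183]
orientation: [0.971, -0.241, -0.0, -0.0]
ft_force: [-1.3, 0.4, 4.0]
width: 0.727
```

Run:
```python
from h import *
st()
```

```text
{'t': 19.45, 'qpos': [-1.2257, 0.3953, 0.8381, 1.9528, -0.3603, 0.9483, -2.2683], 'dq': [-0.0027, 0.0019, 0.0006, -0.0017, -0.0011, -0.001, -0.0035], 'joint_efforts': [0.6393, -58.4608, 13.4523, -36.2387, 0.0717, -0.6347, 0.0039], 'tcp_pos': [0.4586, 0.243, 0.183], 'orientation': [0.9706, -0.2406, -0.0, -0.0001], 'ft_force': [-1.2667, 0.4359, 4.0322], 'wrist_torque': [-0.0271, 0.4435, 0.0462], 'width': 0.7269}
```

move_arm([
  [[0, 0, -0.0004], [0, 0, -6.5], 0.055],
  [[0, 0, -0.0004], [0, 0, -6.5], 0.055],
  [[0, 0, -0.0004], [0, 0, -6.5], 0.055],
  [[0, 0, -0.0003], [0, 0, -6.5], 0.055],
  [[0, 0, -0.0004], [0, 0, -6.5], 0.055],
  [[0, 0, -0.0004], [0, 0, -6.5], 0.055],
  [[0, 0, -0.0004], [0, 0, -6.5], 0.055],
  [[0, 0, -0.0003], [0, 0, -6.5], 0.055],
  [[0, 0, -0.0004], [0, 0, -6.5], 0.055],
  [[0, 0, -0.0004], [0, 0, -6.5], 0.055],
  [[0, 0, 0], [0, 0, 0], 0.055],
  [[0, 0, 0], [0, 0, 0], 0.055],
])

```text
t: 20.45
tcp_pos: [0.4588, 0.2429, 0.1869]
orientation: [0.949, 0.317, 0.0, -0.0]
ft_force: [0.5, 0.6, 4.0]
width: 0.725
```

Run:
```python
from h import *
st()
```

```text
{'t': 20.45, 'qpos': [-1.0341, 0.3295, 0.5863, 1.9441, -0.2252, 0.9316, -1.2639], 'dq': [-0.011, 0.0037, 0.0122, 0.0009, -0.0031, -0.0013, -0.0324], 'joint_efforts': [0.8781, -61.6016, 7.9309, -36.4193, 0.1362, 0.0682, 1.3973], 'tcp_pos': [0.4588, 0.2429, 0.1869], 'orientation': [0.9486, 0.3166, 0.0003, -0.0001], 'ft_force': [0.5228, 0.6477, 3.9541], 'wrist_torque': [0.0169, -0.0991, 0.0624], 'width': 0.7254}
```

move_arm([
  [[0, 0, -0.0004], [0, 0, -6.5], 0.055],
  [[0, 0, -0.0004], [0, 0, -6.5], 0.055],
  [[0, 0, -0.0004], [0, 0, -6.5], 0.055],
  [[0, 0, -0.0003], [0, 0, -6.5], 0.055],
  [[0, 0, -0.0004], [0, 0, -6.5], 0.055],
  [[0, 0, -0.0004], [0, 0, -6.5], 0.055],
  [[0, 0, 0], [0, 0, 0], 0.055],
  [[0, 0, 0], [0, 0, 0], 0.055],
])

```text
t: 21.12
tcp_pos: [0.4588, 0.243, 0.1891]
orientation: [0.789, 0.614, 0.0, 0.0]
ft_force: [-0.4, 0.2, 5.5]
width: 0.722
```

Run:
```python
from h import *
st()
```

```text
{'t': 21.1167, 'qpos': [-0.9266, 0.3077, 0.4529, 1.9387, -0.1661, 0.9306, -0.6407], 'dq': [-0.0088, 0.0015, 0.0084, 0.0013, -0.0032, 0.0002, -0.0263], 'joint_efforts': [0.5727, -62.2997, 5.901, -36.4235, 0.0651, 0.0322, 1.0321], 'tcp_pos': [0.4588, 0.243, 0.1891], 'orientation': [0.7892, 0.6142, 0.0003, 0.0], 'ft_force': [-0.4297, 0.2133, 5.4737], 'wrist_torque': [-0.066, -0.0645, 0.0239], 'width': 0.7218}
```

move_arm([
  [[0, 0, -0.0004], [0, 0, -6.5], 0.055],
  [[0, 0, -0.0004], [0, 0, -6.5], 0.055],
  [[0, 0, -0.0004], [0, 0, -6.5], 0.055],
  [[0, 0, -0.0004], [0, 0, -6.5], 0.055],
  [[0, 0, -0.0004], [0, 0, -6.5], 0.055],
  [[0, 0, -0.0004], [0, 0, -6.5], 0.055],
  [[0, 0, -0.0004], [0, 0, -6.5], 0.055],
  [[0, 0, 0], [0, 0, 0], 0.055],
  [[0, 0, 0], [0, 0, 0], 0.055],
])

```text
t: 21.87
tcp_pos: [0.4587, 0.243, 0.1919]
orientation: [0.491, 0.871, 0.0, 0.0]
ft_force: [0.8, 0.4, 4.3]
width: 0.718
```

Run:
```python
from h import *
st()
```

```text
{'t': 21.8667, 'qpos': [-0.808, 0.2912, 0.3094, 1.9325, -0.1091, 0.9334, 0.0982], 'dq': [-0.0064, 0.0008, 0.0059, 0.0013, 0.001, -0.0, -0.0172], 'joint_efforts': [0.5411, -63.8509, 3.8455, -36.7189, 0.0688, 0.1721, 1.3691], 'tcp_pos': [0.4587, 0.243, 0.1919], 'orientation': [0.4911, 0.8711, 0.0002, 0.0001], 'ft_force': [0.7904, 0.4206, 4.3156], 'wrist_torque': [-0.009, -0.1591, 0.0212], 'width': 0.718}
```

move_arm([
  [[0, 0, -0.0004], [0, 0, -6.5], 0.055],
  [[0, 0, -0.0004], [0, 0, -6.5], 0.055],
  [[0, 0, -0.0004], [0, 0, -6.5], 0.055],
  [[0, 0, -0.0004], [0, 0, -6.5], 0.055],
  [[0, 0, -0.0004], [0, 0, -6.5], 0.055],
  [[0, 0, -0.0004], [0, 0, -6.5], 0.055],
  [[0, 0, -0.0004], [0, 0, -6.5], 0.055],
  [[0, 0, -0.0004], [0, 0, -6.5], 0.055],
  [[0, 0, 0], [0, 0, 0], 0.055],
  [[0, 0, 0], [0, 0, 0], 0.055],
])

```text
t: 22.7
tcp_pos: [0.4585, 0.243, 0.1949]
orientation: [0.06, 0.998, 0.0, -0.0]
ft_force: [-0.1, 0.2, 4.8]
width: 0.724
```

Run:
```python
from h import *
st()
```

```text
{'t': 22.7, 'qpos': [-0.6795, 0.2803, 0.1565, 1.9256, -0.0535, 0.9398, 0.9537], 'dq': [-0.0068, 0.0019, 0.0059, 0.0001, 0.0007, -0.0011, -0.0096], 'joint_efforts': [0.5682, -65.2402, 2.0645, -37.3725, 0.1264, 0.1005, 1.3674], 'tcp_pos': [0.4585, 0.243, 0.1949], 'orientation': [0.0598, 0.9982, 0.0, -0.0001], 'ft_force': [-0.1435, 0.2211, 4.8204], 'wrist_torque': [0.0589, -0.0645, 0.0062], 'width': 0.7241}
```

move_arm([
  [[0, 0, -0.0005], [0, 0, 0], 0.055],
  [[0, 0, -0.0005], [0, 0, 0], 0.055],
  [[0, 0, -0.0005], [0, 0, 0], 0.055],
  [[0, 0, -0.0005], [0, 0, 0], 0.055],
  [[0, 0, 0], [0, 0, 0], 0.055],
])

```text
t: 23.12
tcp_pos: [0.4586, 0.243, 0.1971]
orientation: [0.056, 0.998, -0.0, 0.0]
ft_force: [0.5, -0.3, 4.6]
width: 0.723
```

Run:
```python
from h import *
st()
s=snap('scene'); cv2.imwrite('pics/s9z.png',cv2.resize(s['pixels'][100:230,200:360],None,fx=4,fy=4,interpolation=cv2.INTER_CUBIC))
```

```text
{'t': 23.1167, 'qpos': [-0.6792, 0.2776, 0.1559, 1.9236, -0.0524, 0.9442, 0.9597], 'dq': [0.0023, 0.0013, -0.0024, 0.0009, 0.0001, -0.0029, 0.0081], 'joint_efforts': [-0.5158, -65.1254, 2.0344, -37.4017, -0.1066, 0.2156, -0.0406], 'tcp_pos': [0.4586, 0.243, 0.1971], 'orientation': [0.0563, 0.9984, -0.0, 0.0], 'ft_force': [0.5211, -0.3474, 4.5814], 'wrist_torque': [-0.0119, -0.1907, -0.0777], 'width': 0.7225}
```

View pics/s9z.png

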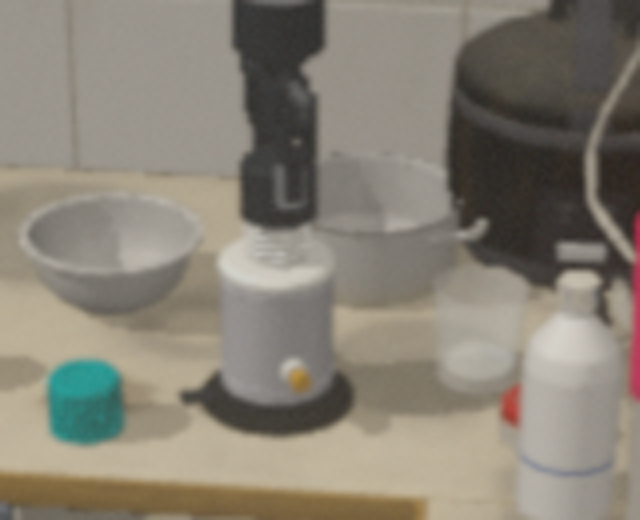

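Free: a 2 mm lift left the force at 4.6 N, which is just the cartridge spring. Lifting upright.

move_arm([
  [[0, 0, -0.003], [0, 0, 0], 0.055],
  [[0, 0, -0.005], [0, 0, 0], 0.055],
  [[0, 0, -0.006], [0, 0, 0], 0.055],
  [[0, 0, -0.007], [0, 0, 0], 0.055],
  [[0, 0, -0.008], [0, 0, 0], 0.055],
  [[0, 0, -0.009], [0, 0, 0], 0.055],
  [[0, 0, -0.01], [0, 0, 0], 0.055],
  [[0, 0, -0.012], [0, 0, 0], 0.055],
  [[0, 0, -0.014], [0, 0, 0], 0.055],
  [[0, 0, -0.014], [0, 0, 0], 0.055],
  [[0, 0, -0.012], [0, 0, 0], 0.055],
  [[0, 0, -0.006], [0, 0, 0], 0.055],
])

```text
t: 24.17
tcp_pos: [0.4589, 0.2432, 0.3052]
orientation: [0.056, 0.998, 0.001, 0.001]
ft_force: [0.2, 1.1, -0.9]
width: 0.725
```

Run:
```python
from h import *
st()
snap('wrist','w10.png')
t=snap('top','t10.png')
s=snap('scene','s10.png')
for p,n in((t,'top'),(s,'scene')):
    for r in spotter.place_of(p,'disc'): print(n,np.round(r['position'],4),round(r['p'],2),atz(p,r['position'],0))
    for r in spotter.silhouettes(p,'disc')[:1]:
        c=max(cv2.findContours(r['pixels'].astype(np.uint8),cv2.RETR_EXTERNAL,cv2.CHAIN_APPROX_NONE)[0],key=len)
        e=cv2.fitEllipse(c);print(e,atz(p,[e[0][0]/560,e[0][1]/420],.008))
```

```text
{'t': 24.1667, 'qpos': [-0.6906, 0.1658, 0.163, 1.7991, -0.0291, 1.1769, 0.9406], 'dq': [-0.0042, -0.0452, -0.0001, -0.0745, 0.0084, 0.1267, -0.0079], 'joint_efforts': [-0.0183, -60.8598, 1.5527, -44.4347, 0.0179, 0.0282, -0.0047], 'tcp_pos': [0.4589, 0.2432, 0.3052], 'orientation': [0.0557, 0.9984, 0.0006, 0.0008], 'ft_force': [0.2384, 1.0598, -0.9172], 'wrist_torque': [-0.0199, 0.0548, -0.0289], 'width': 0.7253}
top [0.6555 0.4329] 0.58 [ 0.53840759 -0.25686846  0.        ]
((367.5930480957031, 180.1036834716797), (73.33203125, 74.59922790527344), 128.36309814453125) [ 0.54325245 -0.25698815  0.008     ]
scene [0.6582 0.6543] 0.55 [ 5.45531671e-01 -2.47933097e-01  1.11022302e-16]
```

View pics/s10.png

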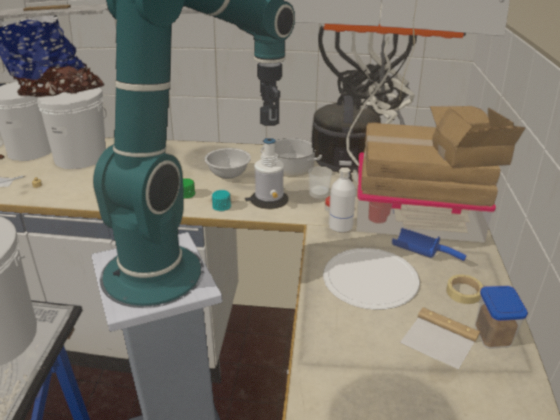

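View pics/w10.png

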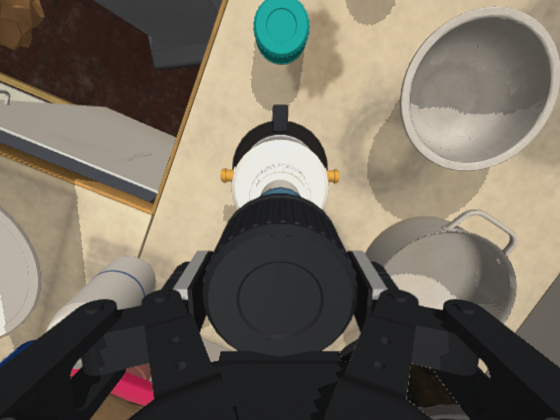

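Cap is off and upright in the grip, with the cartridge standing in the neck below it. Carrying to the disc, clear above the bottle.

move_arm([
  [[-0.0035, -0.012, 0], [0, 0, 0], 0.055],
  [[-0.0058, -0.02, 0], [0, 0, 0], 0.055],
  [[-0.0087, -0.03, 0], [0, 0, 0], 0.055],
  [[-0.0087, -0.03, 0], [0, 0, 0], 0.055],
  [[-0.0087, -0.03, 0], [0, 0, 0], 0.055],
  [[-0.0087, -0.03, 0], [0, 0, 0], 0.055],
  [[-0.0087, -0.03, 0], [0, 0, 0], 0.055],
  [[-0.0087, -0.03, 0], [0, 0, 0], 0.055],
  [[-0.0087, -0.03, 0], [0, 0, 0], 0.055],
])

```text
t: 25.27
tcp_pos: [0.5011, -0.0076, 0.3029]
orientation: [0.056, 0.998, -0.0, -0.0]
ft_force: [1.0, -0.3, -0.3]
width: 0.722
```

move_arm([
  [[-0.0087, -0.03, 0], [0, 0, 0], 0.055],
  [[-0.0087, -0.03, 0], [0, 0, 0], 0.055],
  [[-0.0087, -0.03, 0], [0, 0, 0], 0.055],
  [[-0.0087, -0.03, 0], [0, 0, 0], 0.055],
  [[-0.0087, -0.03, 0], [0, 0, 0], 0.055],
  [[-0.0087, -0.03, 0], [0, 0, 0], 0.055],
  [[-0.0087, -0.03, 0], [0, 0, 0], 0.055],
  [[-0.0058, -0.02, 0], [0, 0, 0], 0.055],
  [[-0.0038, -0.0133, 0], [0, 0, 0], 0.055],
  [[0, 0, 0], [0, 0, 0], 0.055],
  [[0, 0, 0], [0, 0, 0], 0.055],
])

```text
t: 26.18
tcp_pos: [0.5437, -0.2559, 0.3025]
orientation: [0.057, 0.998, -0.0, -0.001]
ft_force: [-0.5, 1.5, -1.2]
width: 0.726
```

Run:
```python
from h import *
st()
snap('wrist','w11.png')
t=snap('top','t11.png')
s=snap('scene','s11.png')
for p,n in((t,'top'),(s,'scene')):
    for r in spotter.place_of(p,'disc'): print(n,np.round(r['position'],4),round(r['p'],2),atz(p,r['position'],0))
```

```text
{'t': 26.1833, 'qpos': [-0.0038, 0.3523, 0.5103, 1.6142, -0.1796, 1.2231, 1.9995], 'dq': [-0.0271, -0.014, -0.019, 0.0115, -0.0008, -0.0007, -0.0097], 'joint_efforts': [2.711, -74.198, 10.4868, -46.1154, 0.084, -0.0314, 0.3517], 'tcp_pos': [0.5437, -0.2559, 0.3025], 'orientation': [0.0565, 0.9984, -0.0001, -0.0005], 'ft_force': [-0.5025, 1.512, -1.1827], 'wrist_torque': [-0.0021, 0.0168, -0.0102], 'width': 0.7257}
top [0.6523 0.4355] 0.8 [ 5.34348611e-01 -2.50609242e-01 -2.22044605e-16]
scene [0.6579 0.649 ] 0.61 [ 5.50459161e-01 -2.39295599e-01 -1.11022302e-16]
```

View pics/w11.png

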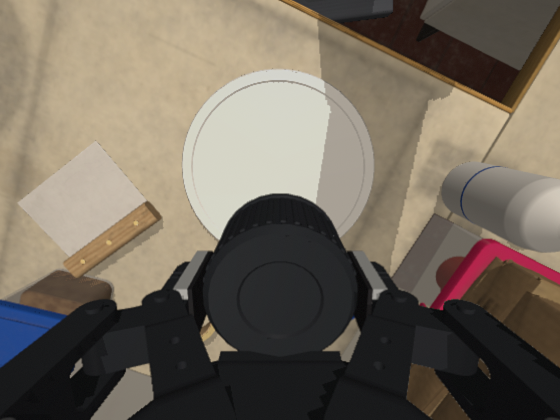

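View pics/s11.png

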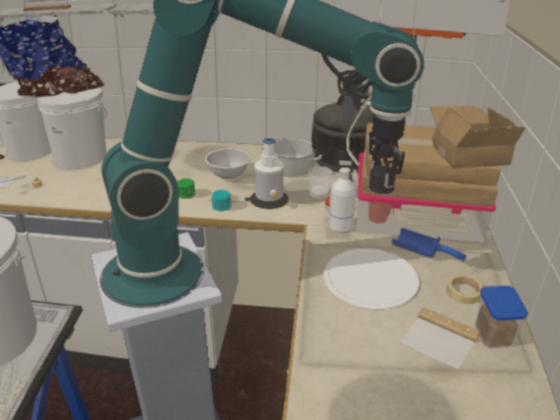

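Run:
```python
from h import *
w=snap('wrist')
a=np.linspace(0,2*np.pi,400)
for c in ([.543,-.257],[.545,-.255],[.549,-.257]):
    P=proj(w,np.c_[c[0]+.132*np.cos(a),c[1]+.132*np.sin(a),0*a+.008]);print(c,P[:,0].min(),P[:,0].max(),P[:,1].min())
```

```text
[0.543, -0.257] 179.68422527713122 375.11987730820624 64.13433819311729
[0.545, -0.255] 181.4394760641045 376.6537489748221 65.68513571148787
[0.549, -0.257] 180.55062713381943 375.24591892919204 69.3460473410382
```

move_arm([
  [[-0.004, 0, 0.01], [0, 0, 0], 0.055],
  [[0, 0, 0.02], [0, 0, 0], 0.055],
  [[0, 0, 0.03], [0, 0, 0], 0.055],
  [[0, 0, 0.03], [0, 0, 0], 0.055],
  [[0, 0, 0.03], [0, 0, 0], 0.055],
  [[0, 0, 0.03], [0, 0, 0], 0.055],
  [[0, 0, 0.03], [0, 0, 0], 0.055],
  [[0, 0, 0.03], [0, 0, 0], 0.055],
  [[0, 0, 0.025], [0, 0, 0], 0.055],
  [[0, 0, 0.015], [0, 0, 0], 0.055],
  [[0, 0, 0.006], [0, 0, 0], 0.055],
  [[0, 0, 0.003], [0, 0, 0], 0.055],
])

```text
t: 27.48
tcp_pos: [0.5479, -0.2551, 0.0427]
orientation: [0.056, 0.998, 0.0, -0.001]
ft_force: [0.7, -0.7, -0.7]
width: 0.725
```

move_arm([
  [[0, 0, 0], [0, 0, 0], 0.055],
  [[0, 0, 0], [0, 0, 0], 0.055],
])

```text
t: 27.65
tcp_pos: [0.5489, -0.2556, 0.0449]
orientation: [0.056, 0.998, -0.0, 0.001]
ft_force: [0.9, -0.2, -1.0]
width: 0.723
```

Run:
```python
from h import *
st()
s=snap('scene'); cv2.imwrite('pics/s12z.png',cv2.resize(s['pixels'][200:320,300:440],None,fx=5,fy=5,interpolation=cv2.INTER_CUBIC))
```

```text
{'t': 27.65, 'qpos': [0.0915, 0.6594, 0.3924, 1.8044, -0.3525, 0.7458, 2.1307], 'dq': [-0.002, -0.0088, 0.0009, -0.0021, 0.0005, 0.0003, 0.0006], 'joint_efforts': [0.0832, -90.3895, 12.0653, -30.66, -0.0222, -0.0646, 0.0252], 'tcp_pos': [0.5489, -0.2556, 0.0449], 'orientation': [0.0557, 0.9984, -0.0002, 0.0006], 'ft_force': [0.9224, -0.2429, -0.9674], 'wrist_torque': [-0.0074, -0.0249, -0.0397], 'width': 0.7235}
```

View pics/s12z.png

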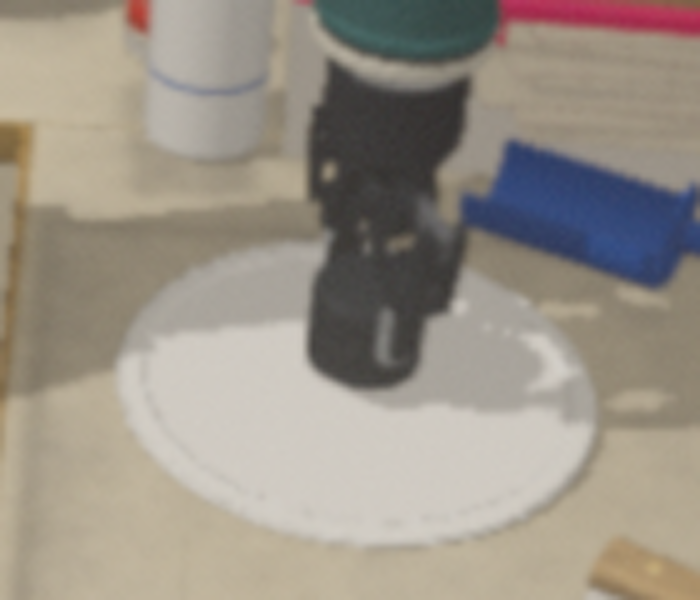

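Above the disc's middle, about 1 cm to go. Creeping down.

move_arm([
  [[0, 0, 0.002], [0, 0, 0], 0.055],
  [[0, 0, 0.002], [0, 0, 0], 0.055],
  [[0, 0, 0.002], [0, 0, 0], 0.055],
  [[0, 0, 0.001], [0, 0, 0], 0.055],
  [[0, 0, 0.001], [0, 0, 0], 0.055],
  [[0, 0, 0.001], [0, 0, 0], 0.055],
  [[0, 0, 0], [0, 0, 0], 0.055],
])

```text
t: 28.28
tcp_pos: [0.5482, -0.2554, 0.0348]
orientation: [0.056, 0.998, -0.0, -0.0]
ft_force: [-0.5, -0.6, -1.4]
width: 0.724
```

move_arm([
  [[0, 0, 0.0005], [0, 0, 0], 0.055],
  [[0, 0, 0.0005], [0, 0, 0], 0.055],
  [[0, 0, 0], [0, 0, 0], 0.055],
])

```text
t: 28.53
tcp_pos: [0.5483, -0.2554, 0.034]
orientation: [0.056, 0.998, -0.0, -0.0]
ft_force: [-0.6, -0.3, -0.8]
width: 0.726
```

move_arm([
  [[0, 0, 0.0005], [0, 0, 0], 0.055],
  [[0, 0, 0.0005], [0, 0, 0], 0.055],
  [[0, 0, 0], [0, 0, 0], 0.055],
])

```text
t: 28.78
tcp_pos: [0.5483, -0.2554, 0.0329]
orientation: [0.056, 0.998, -0.0, -0.0]
ft_force: [-0.1, -0.5, -0.7]
width: 0.724
```

move_arm([
  [[0, 0, 0.0005], [0, 0, 0], 0.055],
  [[0, 0, 0.0005], [0, 0, 0], 0.055],
  [[0, 0, 0], [0, 0, 0], 0.055],
])

```text
t: 29.03
tcp_pos: [0.5483, -0.2554, 0.0319]
orientation: [0.056, 0.998, -0.0, -0.0]
ft_force: [0.6, -0.5, -1.0]
width: 0.721
```

move_arm([
  [[0, 0, 0.0005], [0, 0, 0], 0.055],
  [[0, 0, 0.0005], [0, 0, 0], 0.055],
  [[0, 0, 0], [0, 0, 0], 0.055],
])

```text
t: 29.28
tcp_pos: [0.5484, -0.2555, 0.0314]
orientation: [0.056, 0.998, 0.0, 0.0]
ft_force: [-2.2, 1.5, 4.6]
width: 0.722
```

move_arm([
  [[0, 0, 0.0005], [0, 0, 0], 0.055],
  [[0, 0, 0.0005], [0, 0, 0], 0.055],
  [[0, 0, 0], [0, 0, 0], 0.055],
])

```text
t: 29.53
tcp_pos: [0.5484, -0.2555, 0.0312]
orientation: [0.056, 0.998, 0.0, 0.0]
ft_force: [-8.4, 5.0, 23.2]
width: 0.723
```

Contact made. Easing off 1 mm, then opening.

move_arm([
  [[0, 0, -0.0005], [0, 0, 0], 0.055],
  [[0, 0, -0.0005], [0, 0, 0], 0.055],
  [[0, 0, 0], [0, 0, 0], 0.055],
  [[0, 0, 0], [0, 0, 0], 0.055],
])

```text
t: 29.87
tcp_pos: [0.5484, -0.2555, 0.0313]
orientation: [0.056, 0.998, -0.0, 0.0]
ft_force: [-2.3, 1.8, 7.8]
width: 0.724
```

move_arm([
  [[0, 0, 0], [0, 0, 0], 0.07],
  [[0, 0, 0], [0, 0, 0], 0.0854],
  [[0, 0, 0], [0, 0, 0], 0.0854],
  [[0, 0, 0], [0, 0, 0], 0.0854],
  [[0, 0, 0], [0, 0, 0], 0.0854],
  [[0, 0, 0], [0, 0, 0], 0.0854],
])

```text
t: 30.37
tcp_pos: [0.5483, -0.2554, 0.031]
orientation: [0.056, 0.998, -0.0, -0.0]
ft_force: [-0.5, -0.4, -0.4]
width: 0.996
```

Run:
```python
from h import *
st()
snap('wrist','w13.png')
```

```text
{'t': 30.3667, 'qpos': [0.099, 0.6801, 0.3824, 1.8076, -0.3622, 0.7234, 2.1382], 'dq': [0.0001, 0.0005, 0.0004, 0.0008, -0.0007, -0.0003, -0.0003], 'joint_efforts': [-0.0007, -92.7439, 12.3445, -30.049, 0.0143, -0.001, 0.0001], 'tcp_pos': [0.5483, -0.2554, 0.031], 'orientation': [0.0557, 0.9984, -0.0001, -0.0], 'ft_force': [-0.4827, -0.4109, -0.3642], 'wrist_torque': [-0.0182, -0.0616, -0.0155], 'width': 0.9961}
```

View pics/w13.png

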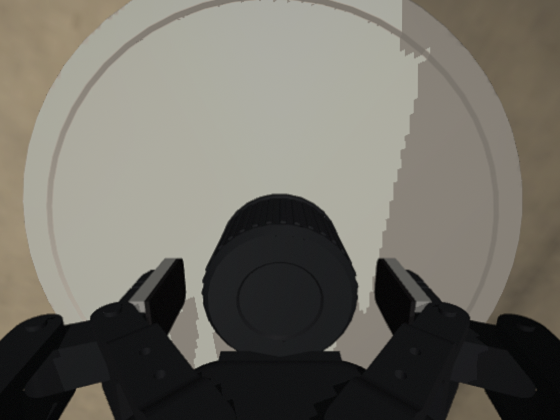

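Released; the cap stands between the open pads. Retreating straight up.

move_arm([
  [[0, 0, -0.005], [0, 0, 0], 0.0854],
  [[0, 0, -0.01], [0, 0, 0], 0.0854],
  [[0, 0, -0.015], [0, 0, 0], 0.0854],
  [[0, 0, -0.02], [0, 0, 0], 0.0854],
  [[0, 0, -0.025], [0, 0, 0], 0.0854],
  [[0, 0, -0.025], [0, 0, 0], 0.0854],
  [[0, 0, -0.025], [0, 0, 0], 0.0854],
  [[0, 0, -0.025], [0, 0, 0], 0.0854],
  [[0, 0, -0.02], [0, 0, 0], 0.0854],
  [[0, 0, -0.01], [0, 0, 0], 0.0854],
  [[0, 0, 0], [0, 0, 0], 0.0854],
  [[0, 0, 0], [0, 0, 0], 0.0854],
])

```text
t: 31.42
tcp_pos: [0.5483, -0.2553, 0.2111]
orientation: [0.056, 0.998, 0.0, 0.0]
ft_force: [-0.5, -0.3, -1.1]
width: 1.0
```

Run:
```python
from h import *
st()
w=snap('wrist','w14.png');s=snap('scene','s14.png')
for p in (w,s):
  for o,z in(('cap_centre',.0325),('disc',0),('glass',0),('timer',0),('bottle',0)):
    for r in spotter.place_of(p,o)[:3]: print(o,round(r['p'],2),atz(p,r['position'],z).round(3))
```

```text
{'t': 31.4167, 'qpos': [0.0159, 0.4431, 0.4868, 1.7087, -0.234, 1.0473, 2.0398], 'dq': [0.0035, 0.0246, -0.0086, 0.0185, -0.0029, -0.0086, 0.0016], 'joint_efforts': [0.0166, -83.4882, 11.2339, -42.8183, 0.1392, 0.2706, -0.0834], 'tcp_pos': [0.5483, -0.2553, 0.2111], 'orientation': [0.0557, 0.9984, 0.0, 0.0003], 'ft_force': [-0.4862, -0.3215, -1.0591], 'wrist_torque': [0.0029, 0.089, -0.0176], 'width': 0.9999}
cap_centre 0.61 [ 0.547 -0.256  0.033]
cap_centre 0.95 [ 0.55  -0.255  0.032]
cap_centre 0.66 [0.296 0.252 0.032]
cap_centre 0.51 [0.207 0.368 0.032]
disc 0.75 [ 0.553 -0.253  0.   ]
disc 0.49 [0.464 0.239 0.   ]
glass 0.91 [0.635 0.205 0.   ]
timer 0.37 [0.625 0.1   0.   ]
bottle 0.64 [ 0.602 -0.002  0.   ]
```

View pics/w14.png

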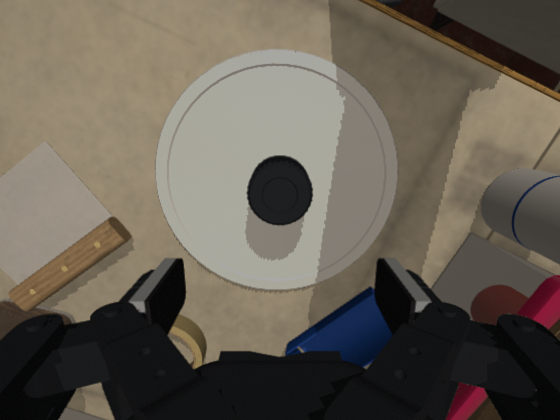

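View pics/s14.png

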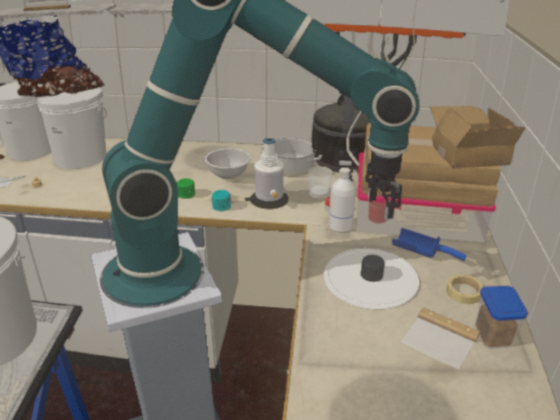

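The cap stands upright in the middle of the disc, at (280, 190) in the wrist view. The bystanders are where they were, and the gripper is clear.

```bash
python3 -c "
from bench import job_done
print(job_done())"
```

```text
the job is handed in; nothing more can be done
None
```

The cap is off the filter and stands open side down near the middle of the white disc. I handed the job in at about 31 s, and no verdict was reported.

- **Unscrewing:** I turned the cap anticlockwise over three grips, about 112°, 234° and 202°. It climbed about 0.058 mm per degree, with 2 to 7 N upward on the tool. The thread let go during the last grip, between about 450° and 548°, while the cap was held. A 2 mm test lift then left the force at 4.6 N, which is just the cartridge spring.
- **Placing:** I lifted it straight up, carried it over the bottle and set it down. The contact force peaked at about 23 N; I eased off to 8 N before opening the fingers.
- **Last checks:** The final pictures put the cap at about (0.55, -0.255), within about 1 cm of the disc's centre. It looks upright, and the gripper is open about 18 cm above where it let go. The glass, bottle and disc show no shift beyond about 1 cm.
- **Disagreements:** Position estimates for the disc differed by 1 to 2 cm between cameras. The timer's last fix had low confidence (0.37) and was about 1.5 cm off, but it looks unmoved in the pictures.

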